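# Put the clamping kit back in its fitted tray

### The arm

A 6-joint arm with a two-finger parallel gripper is mounted at the origin on a cart in front of the work surface, level with it; the furniture and walls round the work are solid. World frame = base frame: x ahead of the robot, y to its left, z up, the work surface at z = 0. Lengths are in m, angles in degrees, forces in N, time in s.
With the tool pointing down it reaches from about 0.375 to 0.9 m from the base axis. Payload 3.1 kg.
Tool frame: the origin (TCP) lies on the centre line of the jaws, within the pads' length; the fingertips stand 17 mm ahead of it and the grasp point (between the pads) lies 2 mm behind it; z points along the fingers, y is the line along which they close (so a half turn about z gives the same grasp; the last joint's range is limited). The gripper opens to 87 mm and grips with 3 to 60 N. Pads are 19 mm wide; open, the fingers measure 117 mm over their backs; the gripper's body (75 mm by 190 mm) begins 51 mm behind the grasp point.
Start: joints at [64.085, 30.224, 82.088, -0, 67.689, -10.227], TCP at [0.169, 0.602, 0.24] pointing down, gripper open.
Joint ranges: [-176.69, 176.69], [-43.24, 126.21], [12.49, 139.97], [-82, 262], [0, 151.66], [-163.58, 163.58]. Speed limits (degrees/s): [159.86, 159.86, 180, 180, 180, 180].

### API

Orientations are given as a 3x3 rotation matrix whose columns are the frame's x, y, z axes.
In Python, from rig import bot, imaging, finder gives the robot as it stands. The module is installed in compiled form; this text tells all that it offers.
- The arm moves only by the tool play_rows, never from a script. Its argument "motion" is a list that holds one entry, the list of rows, each a list of 6 numbers: the shift along the tool's x, y, z in m, then the turn, a rotation vector about the tool's x, y, z in degrees. In form: [[[dx, dy, dz, wx, wy, wz], ...]]. A call has 1 to 8 rows; each row is the pose to reach, as a shift and turn from the pose commanded when the call began, along the tool's axes at that moment; what a row does not reach only later rows make up. A row lasts 1/12 s, in which the tool goes at most 41.7 mm and 7.16 degrees, less where a joint would pass 70% of its speed; a pose out of reach is approached as far as the arm can. A call with a gripper value outside its range is refused whole. "fingers" is the finger opening in m, from 0 to 0.087, set as the call begins (left out, the last holds). The fingers move at their own pace and stop on an object; the grip force is fixed at half the most. Time passes only in rows, so rows that repeat a pose let the fingers close. It gives the time, the measured TCP pose, the force, the opening and the grip force at its end, in the units of the state.
- bot.read_state(): the state, without advancing time (a new reading comes with each control period).
- imaging.capture(name): name is "side" or "top" or "wrist"; returns a dict with "frame" (384x512x3 uint8, red, green, blue), "camera_matrix" (3x3 intrinsics, pixels), "R" (3x3) and "t" (3): a world point X has camera coordinates R X + t. Camera axes: x right, y down, z forward; pixel columns grow to the right and rows downward; lengths in m; the calibration is good to about 2 mm. A picture is of the moment at which its call begins. There is no depth.
- bot.hand_in(): hands the job in; it is judged then, once.
Trained networks look in the newest picture that a camera, given by its name, has taken for a name from the list of things; names that differ only in an ending like _2 or _b are one class to them, and where a whole thing is asked for, a point or a joint stands for the part that bears it (a point fixed in the world has none). Each returns a list of dicts, best first, with "confidence" (0 to 1); they miss things now and then, are a little off and sometimes report something else, mostly with a low value. They report only what shows in the picture. A call takes as long as a camera call.
- finder.recognise(camera, name): "at" ([x, y, z] in m, in world coordinates, good to about 4 mm: the middle of the surface that is visible of it).
- finder.outline_of(camera, name): "pixels" (384x512 bool, what is visible of it).
The state is a dict: "time_s": time; "joint_positions": joint angles; "qvel": joint speeds; "tau": joint torques, N m; "position": TCP position; "tcp_rot": TCP orientation; "force": force on the tool from outside, world axes, zero at the start; "moment": the same for the moment, N m; "opening": opening from 0.0 (shut) to 1.0 (fully open); "grasp_force": force on a finger pad.
Only numpy, scipy, OpenCV 4.12 (cv2) and the standard library are available. Lean on these libraries where they do the work, as an engineer would, in place of code of your own. Each camera call takes 0.05 s, during which the arm holds its last target. There are 200 camera calls.

### The job

The glue-up is done: put the clamping kit back in the foam-lined tray, the large spring clamp, the small spring clamp, the hardwood wedge and the L-shaped clamping square each lying flat and fully down in the cut-out of its own shape and size. Let go of everything, and leave the sanding block and the plain wooden block where they lie.

Things in the scene. Friction and masses are not known exactly. Their poses are not given: they have to be found in the camera images.
- large_clamp: The larger black spring clamp with orange jaw tips: 67 x 118 x 23 mm (x, y, z), 60 g, rigid. Flat on the bench, its y within 0.45 rad of world y. Origin: centre of the underside, under the pivot. Handles spread towards -y, the closed jaws point to +y (26 to 29 mm wide, straight sides 20 mm high). Grasp across the jaws near y = +10 mm.
- small_clamp: The smaller black spring clamp with orange jaw tips: 56 x 100 x 20 mm (x, y, z), 50 g, rigid. Flat on the bench, its y within 0.45 rad of world y. Origin: centre of the underside, under the pivot. Handles spread towards -y, the closed jaws point to +y (22 to 25 mm wide, straight sides 18 mm high). Grasp across the jaws near y = +10 mm.
- wedge: Brown hardwood wedge, 30 x 90 mm (x, y), 30 g; parallel upright sides, top sloping from 22 mm high at y = +45 to 4 mm at y = -45 mm. Flat on the bench, its y within 0.45 rad of world y. Origin: centre of the underside. Grasp across x between y = 0 and +25 mm.
- clamping_square: L-shaped grey metal square, 80 x 80 mm outline, 22 mm thick, 140 g; arms 26 mm wide, each with a slot, one along y (x = -40 to -14 mm), one along x (y = -40 to -14 mm). Flat on the bench, its y within 0.45 rad of world y. Origin: centre of the 80 x 80 outline, underside. Grasp across the arm along y at x = -27, y = +4 mm; centre of mass x = -11, y = -11 mm.
- block_offcut: Plain sawn block of wood, 45 x 100 x 35 mm (x, y, z), loose among the kit; not part of it, to be left where it lies. Origin: centre of the underside. Beware of the saw between kit and tray: its arm (y = 0.03 to 0.09 m, from x = 0.43 m) and table (from x = 0.62 m) are 85 mm high, and its head hangs above 0.24 m from x = 0.68 m on: cross near x = 0.45 m.
- sanding_block: Wooden sanding block with an orange abrasive sole, 63 x 100 x 29 mm (x, y, z), loose among the kit; not part of it, to be left where it lies. Origin: centre of the underside.
- large_clamp_insert: Fixed foam module in a plywood tray left of the saw's arm; the four swap places. 99 x 135 x 20 mm (x, y, z), dark top, cut-out 9 mm deep, its light floor 11 mm above the origin (centre of underside). Clamp-shaped cut-out, 128 mm long, 5 mm larger all round than the large clamp, which lies in it with both origins and axes matched. Finger notch of equal depth at y = -6 to 26, x = -43 to 43 mm.
- small_clamp_insert: Fixed foam module in a plywood tray left of the saw's arm; the four swap places. 99 x 135 x 20 mm (x, y, z), dark top, cut-out 9 mm deep, its light floor 11 mm above the origin (centre of underside). Clamp-shaped cut-out, 110 mm long, 5 mm larger all round than the small clamp, which lies in it with both origins and axes matched. Finger notch of equal depth at y = -6 to 26, x = -43 to 43 mm.
- wedge_insert: Fixed foam module in a plywood tray left of the saw's arm; the four swap places. 99 x 135 x 20 mm (x, y, z), dark top, cut-out 9 mm deep, its light floor 11 mm above the origin (centre of underside). Cut-out: a slot 40 x 100 mm (x, y) centred on the origin, for the wedge, either end first. Finger notch of equal depth at y = -6 to 26, x = -43 to 43 mm.
- square_insert: Fixed foam module in a plywood tray left of the saw's arm; the four swap places. 99 x 135 x 20 mm (x, y, z), dark top, cut-out 9 mm deep, its light floor 11 mm above the origin (centre of underside). L cut-out, 5 mm larger all round than the square, which lies in it with both origins and axes matched. No notch: fingertips 11 mm above the square's underside stay above the foam.

How it is judged:
By the outcome, as a careful person would: the job done as asked, in the order asked, and still so for the second after the job is handed in, with the robot touching nothing.
It also fails if it takes over 123 s, if anything falls off the work surface, if the arm or the gripper's body presses on something with over 40 N, if the wrist force passes 120 N, or if a joint passes its speed limit or range.

## Working session

There is one attempt and no reset: what is moved stays moved. The work goes in short steps, Python scripts to look and compute and a tool call to move; the robot and the scene stay as the last step left them, time stands still between calls to the robot, and variables do not carry over. Pictures are saved under pics/ and viewed, at most 14 in all, crops included, and the job is handed in when it is done.

Besides the shell and the picture viewer there is one more tool, called after ">>>" as name(argument=value, ...) on one line, values as JSON. play_rows: Moves the arm, as the interface text tells. Its arguments: {"type":"object","properties":{"motion":{"type":"array"},"fingers":{"type":"number"}},"required":["motion"]}

```bash
mkdir -p pics; cat > h.py <<'E'
import numpy as np, cv2
from rig import bot, imaging, finder
def save(n,f): cv2.imwrite('pics/'+n+'.png',cv2.cvtColor(f,cv2.COLOR_RGB2BGR))
def ray(c,px,z):
    """pixels (N,2) -> world points on plane z"""
    px=np.atleast_2d(np.asarray(px,float)); K,R,t=[np.array(c[k]) for k in('camera_matrix','R','t')]
    d=(np.linalg.inv(K)@np.c_[px,np.ones(len(px))].T); d=(R.T@d).T; o=-R.T@t
    return o+d*((z-o[2])/d[:,2])[:,None]
def proj(c,X):
    K,R,t=[np.array(c[k]) for k in('camera_matrix','R','t')]
    p=(K@(R@np.atleast_2d(X).T+t[:,None])).T; return p[:,:2]/p[:,2:]
NAMES=['large_clamp','small_clamp','wedge','clamping_square','block_offcut','sanding_block','large_clamp_insert','small_clamp_insert','wedge_insert','square_insert']
E
python3 - <<'E'
from h import *
s=bot.read_state(); print(s['position'],np.round(s['tcp_rot'],3).tolist(),s['time_s'],s['opening'],s['force'])
for n in ('top','side'):
    c=imaging.capture(n); save(n+'0',c['frame']); print(n,'cam pos',-np.array(c['R']).T@c['t'])
    for m in NAMES:
        r=finder.recognise(n,m); print(m,[(np.round(q['at'],3).tolist(),round(q['confidence'],2)) for q in r[:2]])
E
```

```text
[0.16865823 0.60108368 0.23857353] [[-0.963, 0.27, -0.001], [0.27, 0.963, -0.002], [0.0, -0.002, -1.0]] 0.0 0.9976617289377652 [-0.23212894 -0.54978306 -0.36669553]
top cam pos [0.0331026  0.1110589  1.25447541]
large_clamp [([0.481, -0.217, 0.016], 0.96)]
small_clamp [([0.496, -0.085, 0.018], 0.57)]
wedge [([0.604, -0.344, 0.018], 0.8)]
clamping_square [([0.589, -0.092, 0.024], 0.84)]
block_offcut [([0.589, -0.218, 0.04], 0.92)]
sanding_block [([0.483, -0.214, 0.018], 0.69), ([0.472, -0.352, 0.032], 0.6)]
large_clamp_insert [([0.494, -0.088, 0.017], 0.75), ([0.487, 0.204, 0.023], 0.62)]
small_clamp_insert [([0.588, 0.338, 0.022], 0.87), ([0.586, -0.218, 0.037], 0.38)]
wedge_insert [([0.581, 0.203, 0.024], 0.78), ([0.59, 0.335, 0.022], 0.5)]
square_insert [([0.482, 0.34, 0.026], 0.71)]
side cam pos [-0.08994336 -0.91597993  0.85553528]
large_clamp [([0.489, -0.223, 0.018], 0.85), ([0.586, 0.35, 0.024], 0.39)]
small_clamp [([0.494, -0.09, 0.015], 0.64)]
wedge [([0.603, -0.348, 0.013], 0.67), ([0.485, 0.34, 0.022], 0.65)]
clamping_square [([0.594, -0.101, 0.023], 0.57)]
block_offcut [([0.586, -0.235, 0.036], 0.68)]
sanding_block [([0.467, -0.367, 0.027], 0.83)]
large_clamp_insert [([0.482, 0.21, 0.021], 0.96)]
small_clamp_insert [([0.586, 0.348, 0.02], 0.62)]
wedge_insert [([0.579, 0.218, 0.023], 0.88)]
square_insert [([0.483, 0.338, 0.02], 0.91)]
```

View pics/top0.png

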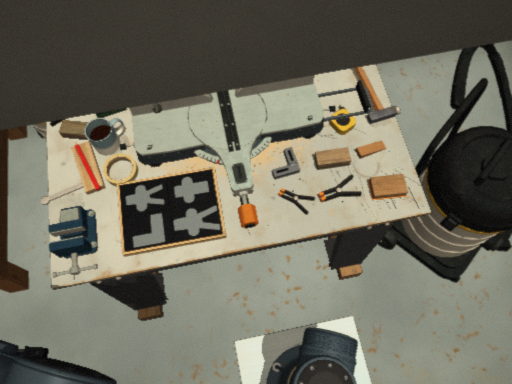

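View pics/side0.png

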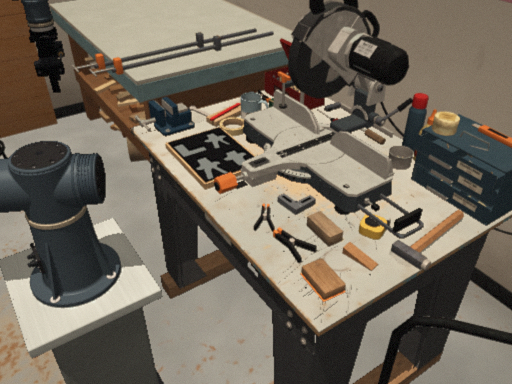

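```bash
python3 - <<'E'
from h import *
c=imaging.capture('top'); f=c['frame']
# rectify to world planes z=.02: tray and kit
def rect(c,x0,x1,y0,y1,z,s):
    W,H=int((y1-y0)/s),int((x1-x0)/s)
    # u right = -y, v down = -x
    dst=np.float32([[0,0],[W,0],[W,H],[0,H]]); src=proj(c,[[x1,y1,z],[x1,y0,z],[x0,y0,z],[x0,y1,z]]).astype(np.float32)
    return cv2.warpPerspective(c['frame'],cv2.getPerspectiveTransform(src,dst),(W,H),flags=cv2.INTER_CUBIC)
a=rect(c,.40,.66,.10,.44,.02,.001/2.2); b=rect(c,.40,.66,-.42,-.06,.02,.001/2.2)
a=cv2.copyMakeBorder(a,0,0,0,792-a.shape[1],0); b=cv2.copyMakeBorder(b,0,0,0,792-b.shape[1],0)
m=np.vstack([a[:,:748],b[:,:]][:1]) if 0 else None
g=np.hstack([rect(c,.40,.66,.10,.44,.02,.00085),rect(c,.40,.66,-.42,-.06,.02,.00088)[:305]])
print(g.shape); save('rect0',cv2.resize(g,None,fx=.97,fy=.97*1.0) if g.shape[1]>800 else g)
c=imaging.capture('wrist');print('wrist cam',-np.array(c['R']).T@c['t'],np.array(c['R']).round(2).tolist(),np.array(c['camera_matrix']).tolist())
E
```

```text
Traceback (most recent call last):
ValueError: all the input array dimensions except for the concatenation axis must match exactly, but along dimension 0, the array at index 0 has size 305 and the array at index 1 has size 295
```

```bash
cat >> h.py <<'E'
def rect(c,x0,x1,y0,y1,z,s):
    """rectified view: right = -y, down = -x, s m per pixel"""
    W,H=round((y1-y0)/s),round((x1-x0)/s)
    dst=np.float32([[0,0],[W,0],[W,H],[0,H]]); src=proj(c,[[x1,y1,z],[x1,y0,z],[x0,y0,z],[x0,y1,z]]).astype(np.float32)
    return cv2.warpPerspective(c['frame'],cv2.getPerspectiveTransform(src,dst),(W,H),flags=cv2.INTER_CUBIC)
E
python3 - <<'E'
from h import *
c=imaging.capture('top')
g=np.hstack([rect(c,.40,.66,.10,.44,.02,.0009),rect(c,.40,.66,-.42,-.06,.02,.0009)])
print(g.shape); save('rect0',g)
c=imaging.capture('wrist');print('wrist cam',-np.array(c['R']).T@c['t'],np.array(c['R']).round(2).tolist(),np.array(c['camera_matrix']).tolist())
E
```

```text
(289, 778, 3)
wrist cam [0.08899337 0.62370193 0.38472522] [[0.27, 0.96, 0.0], [0.92, -0.26, 0.3], [0.29, -0.08, -0.95]] [[340.9849006390303, 0.0, 254.76556402934372], [0.0, 340.9849006390303, 193.22260660284013], [0.0, 0.0, 1.0]]
```

View pics/rect0.png

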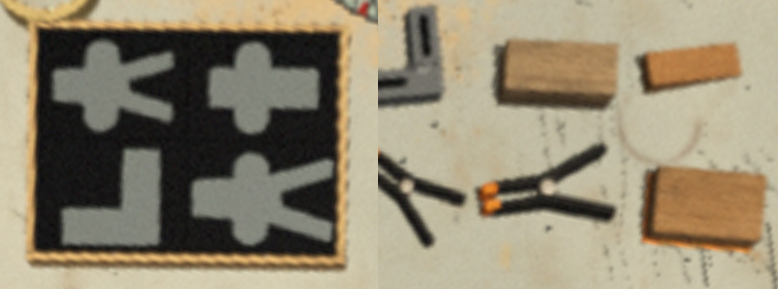

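```bash
cat >> h.py <<'E'
from scipy.spatial.transform import Rotation as Rn
def rot(yaw):
    """tool down; yaw (deg) of object y axis from world y, tool x along object y"""
    a=np.radians(90+yaw); x=np.array([np.cos(a),np.sin(a),0]); z=np.array([0,0,-1.]); return np.c_[x,np.cross(z,x),z]
def go(p,yaw=0):
    s=bot.read_state(); R=np.array(s['tcp_rot']); d=R.T@(np.array(p)-s['position'])
    w=Rn.from_matrix(R.T@rot(yaw)).as_rotvec(degrees=True); print('go',np.round(d,4).tolist(),w.round(2).tolist(),'rows',round(max(np.linalg.norm(d)/.0417,np.linalg.norm(w)/7.16),1))
E
python3 - <<'E'
from h import *
go([.5,.25,.30])
c=imaging.capture('top'); save('saw',rect(c,.36,.9,-.2,.45,.085,.001))
E
```

```text
go [-0.4138, -0.2491, -0.0605] [-0.0, -0.0, 74.31] rows 11.7
```

View pics/saw.png

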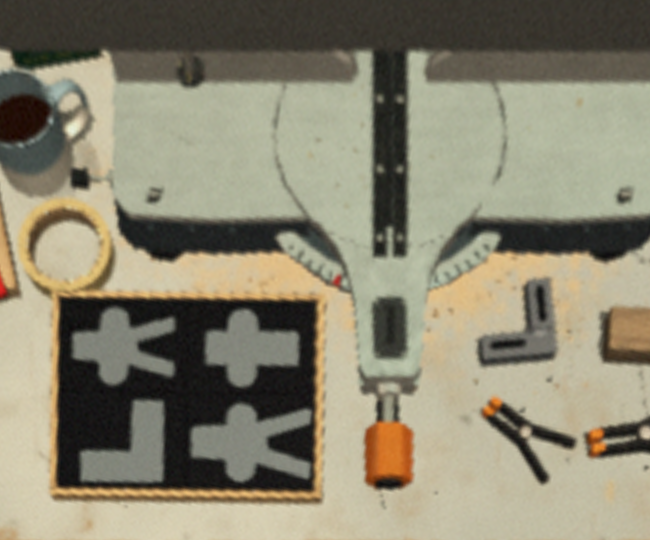

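>>> play_rows(motion=[[[-0.207,-0.125,-0.06,0,0,37],[-0.207,-0.125,-0.06,0,0,37],[-0.414,-0.249,-0.06,0,0,74.3],[-0.414,-0.249,-0.06,0,0,74.3],[-0.414,-0.249,-0.06,0,0,74.3],[-0.414,-0.249,-0.06,0,0,74.3],[-0.414,-0.249,-0.06,0,0,74.3],[-0.414,-0.249,-0.06,0,0,74.3]]])

```text
time_s: 1.97
position: [0.396, 0.3601, 0.2848]
tcp_rot: [[-0.287, 0.958, 0.0], [0.958, 0.287, 0.0], [0.0, 0.0, -1.0]]
force: [0.7, 0.6, 0.3]
opening: 1.0
grasp_force: 0.0
```

>>> play_rows(motion=[[[-0.135,0.068,-0.015,0,0,16.7],[-0.135,0.068,-0.015,0,0,16.7],[-0.135,0.068,-0.015,0,0,16.7],[-0.135,0.068,-0.015,0,0,16.7],[-0.135,0.068,-0.015,0,0,16.7]]])

```text
time_s: 2.38
position: [0.5043, 0.2486, 0.3001]
tcp_rot: [[0.0, 1.0, 0.005], [1.0, -0.0, -0.001], [-0.001, 0.005, -1.0]]
force: [0.3, 0.3, 0.5]
opening: 0.999
grasp_force: 0.0
```

```bash
python3 - <<'E'
from h import *
s=bot.read_state(); print(s['position'],s['time_s'],np.round(s['tcp_rot'],3).tolist())
c=imaging.capture('wrist'); save('w0',c['frame'])
np.savez('w0.npz',**{k:np.array(v) for k,v in c.items()})
save('w0r',rect(c,.41,.67,.11,.43,.02,.0005))
for m in NAMES[6:]:
    r=finder.recognise('wrist',m); print(m,[(np.round(q['at'],3).tolist(),round(q['confidence'],2)) for q in r[:2]])
E
```

```text
[0.50434959 0.24863146 0.30013928] 2.3833 [[0.0, 1.0, 0.005], [1.0, -0.0, -0.001], [-0.001, 0.005, -1.0]]
large_clamp_insert [([0.485, 0.206, 0.024], 0.73), ([0.579, -0.035, 0.014], 0.72)]
small_clamp_insert [([0.586, 0.347, 0.022], 0.58)]
wedge_insert [([0.582, 0.208, 0.027], 0.79)]
square_insert [([0.484, 0.345, 0.022], 0.69)]
```

View pics/w0r.png

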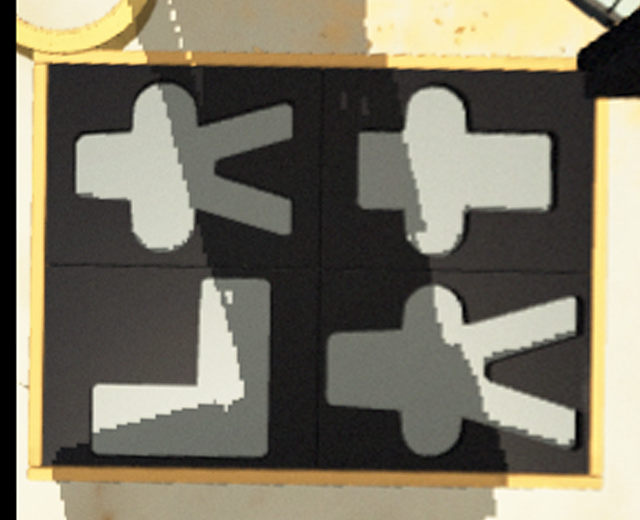

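>>> play_rows(motion=[[[-0.22,-0.03,0,0,0,0],[-0.22,-0.03,0,0,0,0],[-0.22,-0.03,0,0,0,0],[-0.22,-0.03,0,0,0,0],[-0.22,-0.03,0,0,0,0],[-0.33,-0.01,0,0,0,0],[-0.33,-0.01,0,0,0,0],[-0.33,-0.01,0,0,0,0]]])

```text
time_s: 3.3
position: [0.4908, -0.0777, 0.2996]
tcp_rot: [[-0.008, 1.0, 0.0], [1.0, 0.008, 0.0], [0.0, 0.0, -1.0]]
force: [0.3, -0.2, -0.0]
opening: 1.002
grasp_force: 0.0
```

>>> play_rows(motion=[[[-0.13,0.03,0,0,0,0],[-0.13,0.03,0,0,0,0],[-0.13,0.03,0,0,0,0],[-0.13,0.03,0,0,0,0],[-0.13,0.03,0,0,0,0],[-0.13,0.03,0,0,0,0],[-0.13,0.03,0,0,0,0]]])

```text
time_s: 3.88
position: [0.5214, -0.2048, 0.299]
tcp_rot: [[-0.008, 1.0, -0.001], [1.0, 0.008, 0.002], [0.002, -0.001, -1.0]]
force: [0.1, 0.1, -0.0]
opening: 1.003
grasp_force: 0.0
```

```bash
python3 - <<'E'
from h import *
s=bot.read_state(); print(s['position'],s['time_s'],np.round(s['tcp_rot'],3).tolist(),np.abs(s['qvel']).max())
c=imaging.capture('wrist'); save('w1',c['frame'])
np.savez('w1.npz',**{k:np.array(v) for k,v in c.items()})
save('w1r',rect(c,.41,.67,-.42,-.02,.02,.0005))
ms={}
for m in NAMES[:6]:
    r=finder.outline_of('wrist',m)
    for q in r[:2]:
        ys,xs=np.nonzero(q['pixels']); P=ray(c,np.c_[xs,ys],.02)
        b=cv2.minAreaRect((P[:,:2]*1000).astype(np.float32)); print(m,round(q['confidence'],2),np.round(b[0],1),np.round(b[1],1),round(b[2],1),len(xs))
    if r: ms[m]=r[0]['pixels']
np.savez('m1.npz',**ms)
E
```

```text
[ 0.52141804 -0.20479098  0.29901398] 3.8833 [[-0.008, 1.0, -0.001], [1.0, 0.008, 0.002], [0.002, -0.001, -1.0]] 0.561228941439194
small_clamp 0.97 [497.1 -86.9] [98.1 54.2] 52.8 1457
wedge 0.69 [ 607.2 -339.5] [32.4 87.8] 12.0 1236
wedge 0.44 [ 494.4 -212.2] [ 64.7 118.2] 8.8 1615
clamping_square 0.67 [613.5 -78. ] [81.6 80.9] 6.2 2945
block_offcut 0.84 [ 597.9 -225.2] [108.2  52. ] 87.2 3263
sanding_block 0.61 [ 478.5 -345.1] [91.5 62.9] 84.8 2592
```

View pics/w1r.png

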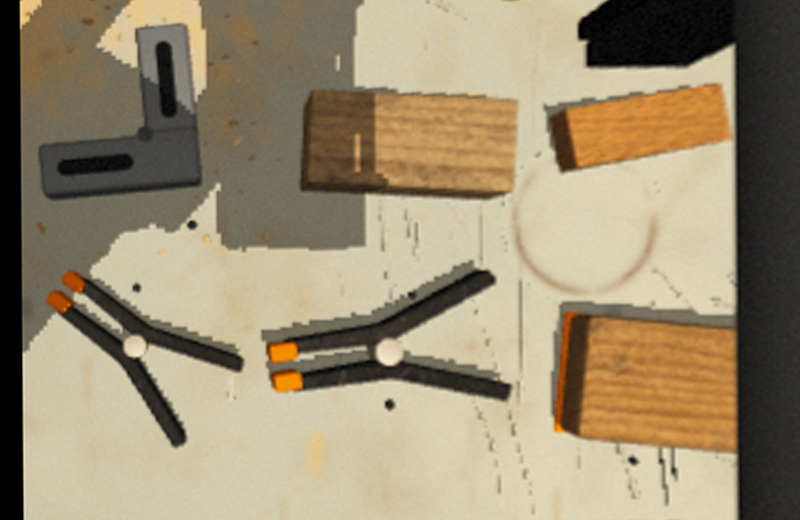

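```bash
cat > fit.py <<'E'
from h import *
from scipy.optimize import minimize
def load(f): return dict(np.load(f))
def sil(c,polys,S=4):
    im=np.zeros((384*S,512*S),np.uint8)
    for P in polys: cv2.fillPoly(im,[np.round(proj(c,P)*S).astype(np.int32)],1)
    return cv2.resize(im.astype(np.float32),(512,384),interpolation=cv2.INTER_AREA)
def prism(b,h):  # convex base polygon, heights
    b=np.array(b,float); t=np.c_[b,h]; b=np.c_[b,np.zeros(len(b))]; n=len(b)
    return [b,t]+[np.array([b[i],b[(i+1)%n],t[(i+1)%n],t[i]]) for i in range(n)]
def box(x0,x1,y0,y1,h): return prism([[x0,y0],[x1,y0],[x1,y1],[x0,y1]],h)
M={'clamping_square':box(-.04,-.014,-.04,.04,[.022]*4)+box(-.04,.04,-.04,-.014,[.022]*4),
'wedge':box(-.015,.015,-.045,.045,[.004,.004,.022,.022]),
'block_offcut':box(-.0225,.0225,-.05,.05,[.035]*4)}
def fit(c,mask,name,x0,z=0):
    m=mask.astype(np.float32)
    def cost(q):
        a=np.radians(q[2]); R=np.array([[np.cos(a),-np.sin(a),0],[np.sin(a),np.cos(a),0],[0,0,1]])
        s=sil(c,[P@R.T+[q[0]/1e3,q[1]/1e3,z] for P in M[name]]); return 1-np.minimum(s,m).sum()/np.maximum(s,m).sum()
    x0=np.array(x0,float); best=min((minimize(cost,x0,method='Nelder-Mead',options=dict(initial_simplex=np.vstack([x0,x0+[8,0,s],x0+[0,8,s],x0+[4,4,-s]]))) for s in (8,-8)),key=lambda r:r.fun)
    print(name,best.x.round(1),'iou',round(1-best.fun,3)); return best.x
E
python3 - <<'E'
from fit import *
c=load('w1.npz'); m=load('m1.npz')
fit(c,m['clamping_square'],'clamping_square',[605,-85,5])
fit(c,m['wedge'],'wedge',[604,-342,10])
fit(c,m['block_offcut'],'block_offcut',[589,-225,0])
R=rect(c,.4,.85,-.25,0,.085,.0008); s=imaging.capture('side'); t=imaging.capture('top')
p=proj(s,[[.52,-.2,.36]])[0].astype(int); S=s['frame'][max(0,p[1]-90):p[1]+90,max(0,p[0]-90):p[0]+90]
S=cv2.resize(S,(430,430),interpolation=cv2.INTER_CUBIC); R=cv2.resize(R,(312,562))[:430]; save('mix',np.hstack([S,R]))
E
```

```text
clamping_square [615.7 -78.1   6.1] iou 0.955
wedge [ 610.  -349.6   11.6] iou 0.937
block_offcut [ 597.6 -223.6   -2.9] iou 0.976
```

View pics/mix.png

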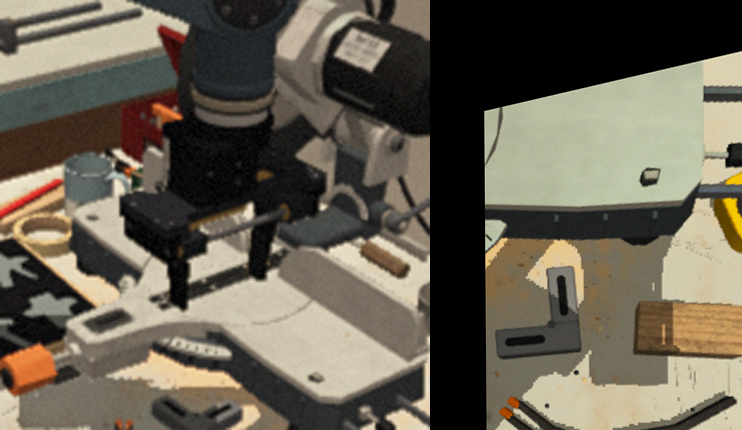

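```bash
python3 - <<'E'
from fit import *
s=bot.read_state(); print(s['position'],s['time_s'],np.round(s['tcp_rot'],4).tolist())
I={'clamping_square':[605,-85,5],'wedge':[606,-346,11],'block_offcut':[592,-224,-2]}
w1=load('w1.npz'); print('old',-w1['R'].T@w1['t'],w1['R'].round(4).tolist())
for n in('wrist','top','side'):
    c=imaging.capture(n); print(n,-np.array(c['R']).T@c['t'])
    if n=='wrist': print(np.array(c['R']).round(4).tolist(),np.array(c['t']).round(4)); np.savez('w2.npz',**{k:np.array(v) for k,v in c.items()})
    for k in I:
        r=finder.outline_of(n,k)
        if r: print(round(r[0]['confidence'],2)); fit(c,r[0]['pixels'],k,I[k])
E
```

```text
[ 0.52203946 -0.20699145  0.29943803] 4.3333 [[-0.006, 1.0, 0.0001], [1.0, 0.006, -0.0001], [-0.0001, 0.0001, -1.0]]
old [ 0.52077738 -0.12261283  0.44435728] [[1.0, 0.007, 0.001], [0.0064, -0.9543, 0.2987], [0.0031, -0.2987, -0.9543]]
wrist [ 0.52130816 -0.12455518  0.44462279]
[[1.0, 0.0053, 0.0026], [0.0042, -0.9538, 0.3004], [0.004, -0.3004, -0.9538]] [-0.5218 -0.2546  0.3846]
0.82
clamping_square [615.3 -78.1   5.1] iou 0.947
0.77
wedge [ 610.  -350.1   11.1] iou 0.948
0.75
block_offcut [ 597.4 -223.5   -2.3] iou 0.965
top [0.0331026  0.1110589  1.25447541]
side [-0.08994336 -0.91597993  0.85553528]
0.81
clamping_square [614.3 -80.    7.6] iou 0.888
0.64
wedge [ 608.6 -351.6   10.2] iou 0.913
0.65
block_offcut [ 595.  -227.    -2.4] iou 0.952
```

>>> play_rows(motion=[[[0.003,-0.029,0.1,0,0,-8.5],[0.003,-0.029,0.22,0,0,-8.5],[0.003,-0.029,0.22,0,0,-8.5],[0.003,-0.029,0.22,0,0,-8.5],[0.003,-0.029,0.22,0,0,-8.5],[0.003,-0.029,0.22,0,0,-8.5],[0.003,-0.029,0.22,0,0,-8.5],[0.003,-0.029,0.22,0,0,-8.5]]], fingers=0.052)

```text
time_s: 5.6
position: [0.493, -0.2046, 0.0788]
tcp_rot: [[-0.153, 0.988, -0.001], [0.988, 0.153, 0.001], [0.001, -0.001, -1.0]]
force: [-1.0, 0.1, -0.0]
opening: 0.607
grasp_force: 0.0
```

```bash
python3 - <<'E'
from h import *
s=bot.read_state(); print(s['position'],s['time_s'],np.round(s['tcp_rot'],4).tolist())
go([.493,-.2041,.022],8.8)
c=imaging.capture('wrist'); a=dict(np.load('w1.npz'))['frame']
save('w3',np.hstack([c['frame'][:,80:432],cv2.resize(a[0:150,320:],None,fx=2,fy=2,interpolation=cv2.INTER_CUBIC)[:300].__getitem__(slice(None)) if 0 else cv2.copyMakeBorder(cv2.resize(a[0:150,320:],None,fx=2.2,fy=2.2,interpolation=cv2.INTER_CUBIC),0,54,0,0,0)]))
for d in ([-.02,-.02,.022],): pass
print(proj(c,[[.4945,-.214,.023],[.493,-.2041,.02]]).round())
E
```

```text
[ 0.49296334 -0.20456162  0.07875778] 5.6 [[-0.153, 0.9882, -0.0011], [0.9882, 0.153, 0.0009], [0.001, -0.001, -1.0]]
go [0.0004, 0.0002, 0.0568] [-0.06, -0.06, 0.0] rows 1.4
[[255. 236.]
 [255. 220.]]
```

View pics/w3.png

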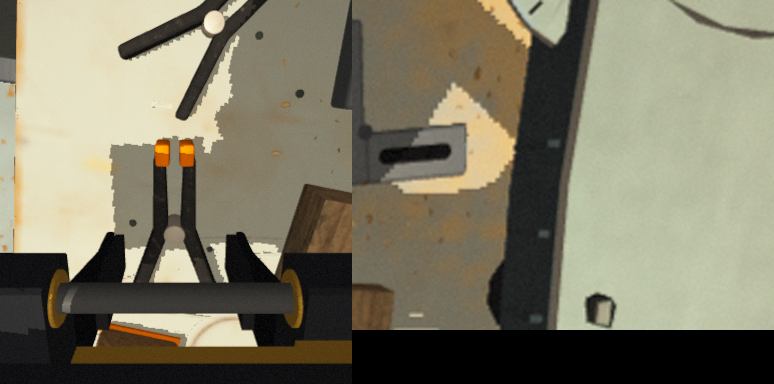

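>>> play_rows(motion=[[[0,0,0.035,0,0,0],[0,0,0.057,0,0,0],[0,0,0.057,0,0,0],[0,0,0.057,0,0,0]]])

```text
time_s: 5.98
position: [0.4939, -0.205, 0.0234]
tcp_rot: [[-0.153, 0.988, 0.001], [0.988, 0.153, -0.001], [-0.001, 0.001, -1.0]]
force: [-0.5, -0.6, 0.4]
opening: 0.597
grasp_force: 0.0
```

>>> play_rows(motion=[[[0,0,0,0,0,0],[0,0,0,0,0,0],[0,0,0,0,0,0],[0,0,0,0,0,0],[0,0,0,0,0,0],[0,0,0,0,0,0]]], fingers=0.0)

```text
time_s: 6.48
position: [0.4934, -0.2049, 0.0233]
tcp_rot: [[-0.154, 0.988, 0.001], [0.988, 0.154, -0.001], [-0.001, 0.001, -1.0]]
force: [-0.3, 0.6, 6.4]
opening: 0.323
grasp_force: 29.7
```

>>> play_rows(motion=[[[0,0,-0.04,0,0,0],[0,0,-0.08,0,0,0],[0,0,-0.12,0,0,0],[0.01,0,-0.16,0,0,0],[0.05,-0.002,-0.16,0,0,0],[0.09,-0.003,-0.16,0,0,0],[0.13,-0.004,-0.16,0,0,0],[0.17,-0.006,-0.16,0,0,0]]])

```text
time_s: 7.15
position: [0.4604, -0.0361, 0.1827]
tcp_rot: [[-0.152, 0.988, 0.001], [0.988, 0.152, -0.0], [-0.0, 0.001, -1.0]]
force: [0.9, -0.2, -0.2]
opening: 0.325
grasp_force: 29.7
```

```bash
python3 - <<'E'
from h import *
s=bot.read_state(); print(s['position'],s['grasp_force'],s['opening'])
go([.455,.03,.185],4); go([.4856,.2127,.185],-.6)
E
```

```text
[ 0.46040558 -0.03608282  0.18272229] 29.68556384996191 0.3253735977752474
go [0.0661, 0.0047, -0.0023] [0.05, 0.01, 4.73] rows 1.6
go [0.2421, 0.0627, -0.0023] [0.05, 0.01, 9.33] rows 6.0
```

>>> play_rows(motion=[[[0.04,0.003,0,0,0,3],[0.08,0.008,0,0,0,5],[0.12,0.022,0,0,0,7],[0.16,0.038,0,0,0,9.3],[0.2,0.05,0,0,0,9.3],[0.242,0.063,0,0,0,9.3],[0.242,0.063,0,0,0,9.3],[0.242,0.063,0.03,0,0,9.3]]])

```text
time_s: 7.82
position: [0.4903, 0.2153, 0.1563]
tcp_rot: [[0.003, 1.0, 0.013], [1.0, -0.003, 0.003], [0.003, 0.013, -1.0]]
force: [1.3, 0.1, -0.9]
opening: 0.32
grasp_force: 29.7
```

```bash
python3 - <<'E'
from h import *
bot.read_state(); imaging.capture('wrist'); s=bot.read_state(); print(s['position'],s['grasp_force'],s['opening'],s['time_s'])
go([.4856,.2127,.0345],-.6)
E
```

```text
[0.48471889 0.21254553 0.14865874] 29.687380085880477 0.32211910299721824 7.8667
go [0.0002, 0.0012, 0.1142] [-0.17, 0.04, 0.31] rows 2.7
```

>>> play_rows(motion=[[[0,0.001,0.04,0,0,0.3],[0,0.001,0.075,0,0,0.3],[0,0.001,0.085,0,0,0.3],[0,0.001,0.085,0,0,0.3],[0,0.001,0.085,0,0,0.3]]])

```text
time_s: 8.28
position: [0.4871, 0.2108, 0.0676]
tcp_rot: [[0.014, 1.0, -0.001], [1.0, -0.014, -0.0], [-0.0, -0.001, -1.0]]
force: [0.6, 0.8, 0.3]
opening: 0.32
grasp_force: 29.7
```

```bash
python3 - <<'E'
from h import *
c=imaging.capture('wrist'); s=bot.read_state(); print(s['position'],s['force'],s['time_s'])
go([.4856,.2127,.0345],-.6); save('w4',c['frame'])
E
```

```text
[0.4880126  0.21110249 0.0685032 ] [-0.3703686  -0.37397398 -0.88887425] 8.3333
go [0.0016, -0.0025, 0.034] [0.08, -0.02, -0.22] rows 0.8
```

View pics/w4.png

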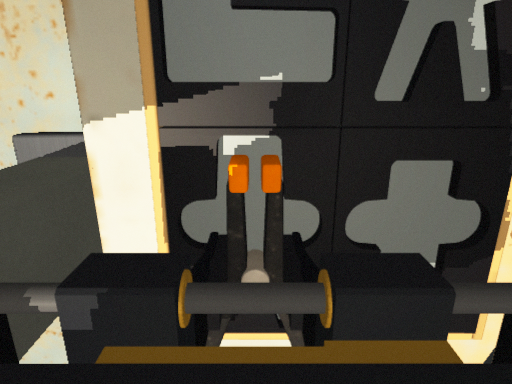

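>>> play_rows(motion=[[[0.0016,-0.0028,0.0,0,0,-0.2],[0.0016,-0.0028,0.015,0,0,-0.2],[0.0016,-0.0028,0.025,0,0,-0.2],[0.0016,-0.0028,0.033,0,0,-0.2],[0.0016,-0.0028,0.034,0,0,-0.2],[0.0016,-0.0028,0.034,0,0,-0.2]]])

```text
time_s: 8.83
position: [0.4851, 0.2134, 0.0354]
tcp_rot: [[0.01, 1.0, 0.002], [1.0, -0.01, 0.001], [0.001, 0.002, -1.0]]
force: [-2.5, 0.2, 11.5]
opening: 0.326
grasp_force: 30.2
```

>>> play_rows(motion=[[[0,0,0,0,0,0],[0,0,0,0,0,0],[0,0,0,0,0,0],[0,0,0,0,0,0],[0,0,-0.015,0,0,0],[0,0,-0.05,0,0,0],[0,0,-0.09,0,0,0],[0,0,-0.13,0,0,0]]], fingers=0.045)

```text
time_s: 9.5
position: [0.4834, 0.2127, 0.1638]
tcp_rot: [[0.01, 1.0, -0.003], [1.0, -0.01, -0.001], [-0.001, -0.003, -1.0]]
force: [0.8, -0.0, -1.1]
opening: 0.517
grasp_force: 0.0
```

```bash
python3 - <<'E'
from h import *
c=imaging.capture('wrist'); s=bot.read_state(); print(s['position'],s['force'],s['opening'],s['time_s'])
go([.455,.06,.2],0)
save('w5',c['frame'])
E
```

```text
[0.48830238 0.21403742 0.17153461] [1.54737609 1.41178602 3.86952682] 0.5177303165477392 9.55
go [-0.1543, -0.0314, -0.0293] [0.69, -0.15, -0.56] rows 3.8
```

View pics/w5.png

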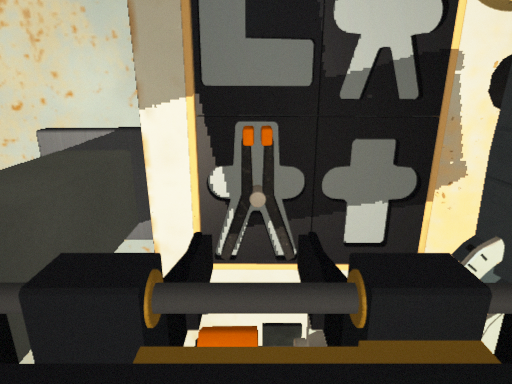

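>>> play_rows(motion=[[[-0.04,-0.008,-0.03,0,0,0],[-0.08,-0.016,-0.03,0,0,5],[-0.12,-0.024,-0.03,0,0,11],[-0.155,-0.031,-0.03,0,0,17],[-0.19,-0.02,-0.03,0,0,23],[-0.22,-0.008,-0.03,0,0,29],[-0.25,0.005,-0.03,0,0,35],[-0.285,0.015,-0.03,0,0,38]]])

```text
time_s: 10.22
position: [0.4969, -0.0735, 0.1931]
tcp_rot: [[0.627, 0.779, 0.0], [0.779, -0.627, 0.0], [0.001, 0.0, -1.0]]
force: [0.4, -0.7, 0.3]
opening: 0.521
grasp_force: 0.0
```

>>> play_rows(motion=[[[0,0,0.03,0,0,0],[0,0,0.03,0,0,0],[0,0,0.03,0,0,0]]])

```text
time_s: 10.47
position: [0.4946, -0.0718, 0.1619]
tcp_rot: [[0.624, 0.781, -0.005], [0.781, -0.624, 0.002], [-0.002, -0.006, -1.0]]
force: [0.3, -0.5, 0.5]
opening: 0.517
grasp_force: 0.0
```

```bash
python3 - <<'E'
from h import *
c=imaging.capture('wrist'); s=bot.read_state(); print(s['position'],s['opening'],s['time_s'])
f=c['frame']; hsv=cv2.cvtColor(f,cv2.COLOR_RGB2HSV)
m=((hsv[...,0]<16)&(hsv[...,1]>200)&(hsv[...,2]>120)).astype(np.uint8)
n,_,st,ce=cv2.connectedComponentsWithStats(m)
for i in range(1,n):
    if st[i,4]>40: print(ce[i].round(),st[i,4],ray(c,[ce[i]],.019).round(4))
r=finder.outline_of('wrist','small_clamp')
for q in r[:1]:
    ys,xs=np.nonzero(q['pixels']); P=ray(c,np.c_[xs,ys],.019); b=cv2.minAreaRect((P[:,:2]*1000).astype(np.float32)); print(q['confidence'],b)
print(proj(c,[[.497,-.087,.02]]))
go([.5033,-.0792,.024],-39); save('w6',f)
E
```

```text
[ 0.49532915 -0.0714707   0.16281799] 0.5191890988588024 10.5167
[105.  92.] 3184 [[0.4485 0.0646 0.019 ]]
[260. 145.] 116 [[ 0.5194 -0.047   0.019 ]]
[274. 145.] 80 [[ 0.5293 -0.055   0.019 ]]
0.71 ((498.33441162109375, -84.91761779785156), (99.0395736694336, 53.71405792236328), 51.41001892089844)
[[267.758407   196.12284236]]
go [-0.0016, 0.0109, 0.1395] [-0.07, 0.01, 0.47] rows 3.4
```

View pics/w6.png

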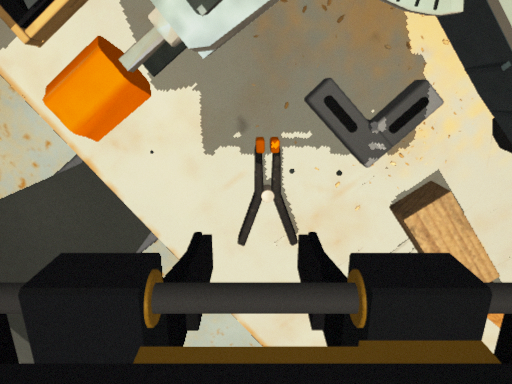

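>>> play_rows(motion=[[[-0.001,0.006,0.03,0,0,0],[-0.0016,0.011,0.07,0,0,0],[-0.0016,0.011,0.1,0,0,0],[-0.0016,0.011,0.1,0,0,0],[-0.0016,0.011,0.1,0,0,0],[-0.0016,0.011,0.1,0,0,0]]])

```text
time_s: 11.07
position: [0.505, -0.0798, 0.065]
tcp_rot: [[0.623, 0.783, 0.002], [0.783, -0.623, -0.001], [0.001, 0.002, -1.0]]
force: [-0.4, 0.4, -0.0]
opening: 0.515
grasp_force: 0.0
```

```bash
python3 - <<'E'
from h import *
s=bot.read_state(); print(s['position'],s['opening'],s['time_s'])
go([.5032,-.0792,.0245],-38.6)
E
```

```text
[ 0.50497056 -0.07983075  0.06500129] 0.5151607250518222 11.0667
go [-0.0006, -0.0019, 0.0405] [0.12, -0.04, 0.1] rows 1.0
```

>>> play_rows(motion=[[[-0.0005,-0.0015,0.025,0,0,0],[-0.0005,-0.0015,0.04,0,0,0],[-0.0005,-0.0015,0.04,0,0,0],[-0.0005,-0.0015,0.04,0,0,0]]])

```text
time_s: 11.4
position: [0.5035, -0.0798, 0.025]
tcp_rot: [[0.623, 0.782, 0.002], [0.782, -0.623, -0.001], [0.001, 0.002, -1.0]]
force: [-0.1, -0.1, -0.5]
opening: 0.52
grasp_force: 0.0
```

>>> play_rows(motion=[[[0,0,0,0,0,0],[0,0,0,0,0,0],[0,0,0,0,0,0],[0,0,0,0,0,0],[0,0,0,0,0,0],[0,0,0,0,0,0]]], fingers=0.0)

```text
time_s: 11.9
position: [0.503, -0.0798, 0.0241]
tcp_rot: [[0.623, 0.782, 0.001], [0.782, -0.623, -0.0], [0.0, 0.001, -1.0]]
force: [-0.6, 1.2, 6.9]
opening: 0.275
grasp_force: 29.8
```

```bash
python3 - <<'E'
from h import *
s=bot.read_state(); print(s['position'],s['opening'],s['time_s'])
go([.455,.05,.2],-15);go([.5865,.3475,.2],-.6)
E
```

```text
[ 0.5029572  -0.07982162  0.02406341] 0.27469638798581847 11.9
go [0.0717, -0.1183, -0.176] [0.06, -0.01, -23.57] rows 5.4
go [0.3862, -0.2009, -0.176] [0.06, 0.0, -37.97] rows 11.3
```

>>> play_rows(motion=[[[0,0,-0.04,0,0,0],[0,0,-0.08,0,0,0],[0,0,-0.12,0,0,0],[0,0,-0.16,0,0,0],[0.02,-0.035,-0.175,0,0,-6],[0.045,-0.068,-0.175,0,0,-12],[0.065,-0.104,-0.175,0,0,-18],[0.072,-0.118,-0.175,0,0,-23.6]]])

```text
time_s: 12.57
position: [0.4517, 0.0537, 0.1986]
tcp_rot: [[0.252, 0.968, -0.003], [0.968, -0.252, 0.002], [0.001, -0.003, -1.0]]
force: [-0.3, 0.3, -1.6]
opening: 0.272
grasp_force: 29.8
```

```bash
python3 - <<'E'
from h import *
s=bot.read_state(); print(s['position'],s['opening'],s['time_s'])
go([.49,.17,.2],-8);go([.5866,.347,.2],-.6)
E
```

```text
[0.45173179 0.05373036 0.19861921] 0.2721140830928363 12.5667
go [0.1222, 0.0077, -0.0013] [-0.19, -0.07, -6.59] rows 2.9
go [0.3178, 0.0567, -0.0012] [-0.18, -0.08, -13.99] rows 7.7
```

>>> play_rows(motion=[[[0.04,0.0025,0,0,0,-3],[0.08,0.005,0,0,0,-5],[0.12,0.008,0,0,0,-7],[0.16,0.018,0,0,0,-9],[0.2,0.028,0,0,0,-11],[0.24,0.038,0,0,0,-14],[0.28,0.048,0,0,0,-14],[0.317,0.057,0,0,0,-14]]])

```text
time_s: 13.23
position: [0.5926, 0.3439, 0.1979]
tcp_rot: [[0.016, 1.0, -0.0], [1.0, -0.016, -0.0], [-0.0, -0.0, -1.0]]
force: [1.5, -0.9, -0.0]
opening: 0.274
grasp_force: 29.8
```

>>> play_rows(motion=[[[0,0,0.04,0,0,0],[0,0,0.08,0,0,0],[0,0,0.12,0,0,0],[0,0,0.125,0,0,0],[0,0,0.125,0,0,0],[0,0,0.125,0,0,0]]])

```text
time_s: 13.73
position: [0.5931, 0.3418, 0.0743]
tcp_rot: [[0.017, 1.0, 0.001], [1.0, -0.017, 0.0], [0.001, 0.001, -1.0]]
force: [-0.3, 1.2, 0.8]
opening: 0.272
grasp_force: 29.8
```

```bash
python3 - <<'E'
from h import *
c=imaging.capture('wrist'); s=bot.read_state(); print(s['position'],s['force'],s['opening'],s['time_s'])
go([.5866,.347,.0355],-.6); save('w7',c['frame'])
E
```

```text
[0.59418068 0.34213753 0.07586015] [ 0.55294793 -0.22265471  0.38946799] 0.27615896649474286 13.7833
go [0.0047, -0.0078, 0.0403] [0.24, -0.1, -0.4] rows 1.0
```

View pics/w7.png

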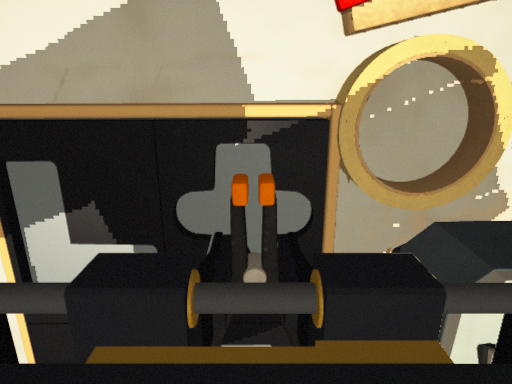

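>>> play_rows(motion=[[[0.0045,-0.0075,0.015,0,0,-0.4],[0.0045,-0.0075,0.02,0,0,-0.4],[0.0045,-0.0075,0.02,0,0,-0.4],[0.0045,-0.0075,0.02,0,0,-0.4]]])

```text
time_s: 14.12
position: [0.586, 0.3464, 0.0552]
tcp_rot: [[0.01, 1.0, 0.003], [1.0, -0.01, 0.001], [0.001, 0.003, -1.0]]
force: [-0.1, -0.3, -0.2]
opening: 0.274
grasp_force: 29.8
```

```bash
python3 - <<'E'
from h import *
for i in range(2):
    s=bot.read_state(); print(s['position'],s['force'],s['time_s']); go([.5866,.347,.0355],-.6); c=imaging.capture('wrist')
E
```

```text
[0.58597538 0.34642895 0.05519139] [-0.09974829 -0.32468634 -0.22738418] 14.1167
go [0.0006, 0.0006, 0.0197] [0.15, -0.05, 0.01] rows 0.5
[0.58614267 0.34648815 0.05517648] [ 0.04256469 -0.60961203 -1.12543826] 14.1667
go [0.0005, 0.0004, 0.0197] [0.17, -0.06, 0.0] rows 0.5
```

>>> play_rows(motion=[[[0,0.0005,0.01,0,0,0],[0,0.0005,0.016,0,0,0],[0,0.0005,0.0195,0,0,0],[0,0.0005,0.0195,0,0,0],[0,0.0005,0.0195,0,0,0]]])

```text
time_s: 14.63
position: [0.5866, 0.3465, 0.0381]
tcp_rot: [[0.009, 1.0, 0.003], [1.0, -0.009, 0.0], [0.0, 0.003, -1.0]]
force: [-5.2, -1.5, 21.8]
opening: 0.273
grasp_force: 30.0
```

>>> play_rows(motion=[[[0,0,-0.002,0,0,0],[0,0,-0.002,0,0,0],[0,0,-0.002,0,0,0]]])

```text
time_s: 14.88
position: [0.5865, 0.3465, 0.0381]
tcp_rot: [[0.01, 1.0, 0.003], [1.0, -0.01, 0.001], [0.001, 0.003, -1.0]]
force: [-2.0, -1.2, 12.5]
opening: 0.275
grasp_force: 30.0
```

```bash
python3 - <<'E'
from h import *
s=bot.read_state(); print(s['position'],s['force'],s['moment'],s['opening'])
E
```

```text
[0.58648669 0.34652924 0.03814747] [-1.97307687 -1.18015451 12.48742795] [-0.29493949  0.44802982  0.03432398] 0.2747865958290037
```

>>> play_rows(motion=[[[0,0,0,0,0,0],[0,0,0,0,0,0],[0,0,0,0,0,0],[0,0,0,0,0,0],[0,0,-0.02,0,0,0],[0,0,-0.05,0,0,0],[0,0,-0.09,0,0,0],[0,0,-0.13,0,0,0]]], fingers=0.043)

```text
time_s: 15.55
position: [0.5843, 0.3457, 0.1651]
tcp_rot: [[0.01, 1.0, -0.004], [1.0, -0.01, -0.002], [-0.002, -0.004, -1.0]]
force: [1.6, 0.8, 0.0]
opening: 0.496
grasp_force: 0.0
```

>>> play_rows(motion=[[[-0.03,0,-0.04,0,0,0],[-0.06,0,-0.05,0,0,0],[-0.06,0,-0.05,0,0,0],[-0.06,0,-0.05,0,0,0],[-0.06,0,-0.05,0,0,0]]])

```text
time_s: 15.97
position: [0.5843, 0.2861, 0.215]
tcp_rot: [[0.011, 1.0, -0.002], [1.0, -0.011, 0.0], [0.0, -0.002, -1.0]]
force: [-1.3, 0.5, -1.0]
opening: 0.49
grasp_force: 0.0
```

```bash
python3 - <<'E'
from h import *
c=imaging.capture('wrist'); s=bot.read_state(); print(s['position'],s['force'],s['opening'],s['time_s'])
t=imaging.capture('side')
A=c['frame']; p=proj(c,[[.585,.33,.03]])[0]; print(p)
u,v=int(p[0]),int(p[1]); a=A[max(0,v-100):v+100,max(0,u-130):u+130]
p=proj(t,[[.535,.27,.03]])[0].astype(int); b=t['frame'][p[1]-50:p[1]+50,p[0]-65:p[0]+65]
f=lambda q:cv2.resize(q,(399,300),interpolation=cv2.INTER_CUBIC)
save('w8',np.vstack([np.hstack([f(a),f(b)]),np.hstack([f(A),f(A*0)])]))
r=finder.recognise('wrist','small_clamp'); print([(np.round(q['at'],3),q['confidence']) for q in r[:2]])
go([.455,.06,.22],6)
E
```

```text
[0.58396392 0.28649902 0.21431852] [ 0.30070426 -0.49078892  0.81034037] 0.4944903989125537 16.0167
[254.7541815  128.05619834]
[(array([0.588, 0.338, 0.03 ]), 0.69)]
go [-0.2281, -0.1268, -0.0055] [-0.17, 0.03, -6.53] rows 6.3
```

View pics/w8.png

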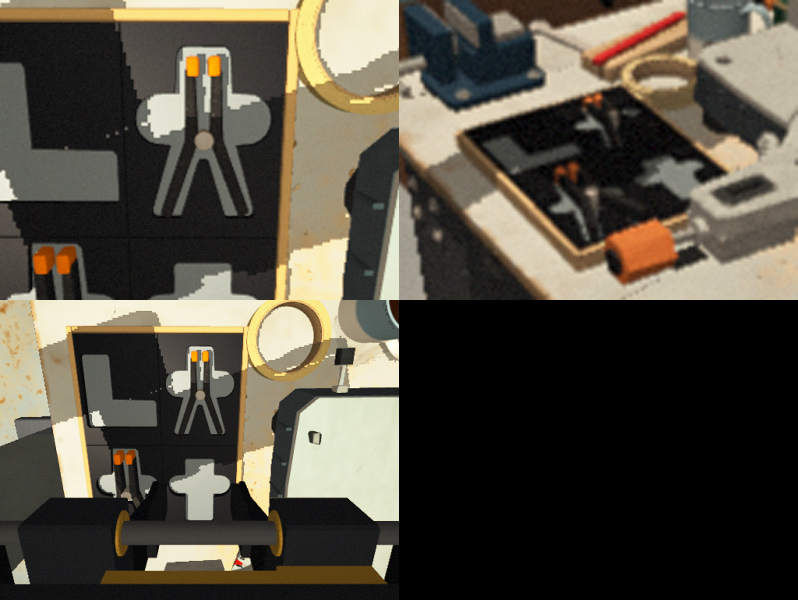

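```bash
python3 - <<'E'
from h import *
t=imaging.capture('top'); s=imaging.capture('side')
def tri(a,b):
    A=[];
    for c,p in((t,a),(s,b)):
        P=np.array(c['camera_matrix'])@np.c_[c['R'],c['t']]; A+= [p[0]*P[2]-P[0],p[1]*P[2]-P[1]]
    X=np.linalg.svd(np.array(A))[2][-1]; X=X[:3]/X[3]; print(X.round(3),proj(t,[X]).round(),proj(s,[X]).round())
tri((368,88),(422,210)); tri((373,114),(405,236)); tri((395,110),(410,253)); tri((372,148),(360,257))
for z in(.03,.06,.09): print(z,ray(t,[(325,121),(373,114),(385,113),(398,108)],z).round(3).tolist())
a=cv2.resize(t['frame'][75:175,300:420],(480,400),interpolation=cv2.INTER_CUBIC); b=cv2.resize(s['frame'][190:290,330:450],(480,400),interpolation=cv2.INTER_CUBIC)
save('hz',cv2.resize(np.hstack([a,b]),(800,333)))
E
```

```text
[ 0.777 -0.374  0.091] [[369.  84.]] [[419. 212.]]
[ 0.716 -0.383  0.039] [[374. 110.]] [[401. 238.]]
[ 0.69  -0.438  0.051] [[395. 112.]] [[412. 252.]]
[ 0.607 -0.351  0.007] [[372. 148.]] [[360. 257.]]
0.03 [[0.715, -0.23, 0.03], [0.709, -0.38, 0.03], [0.704, -0.417, 0.03], [0.713, -0.462, 0.03]]
0.06 [[0.698, -0.222, 0.06], [0.692, -0.368, 0.06], [0.688, -0.404, 0.06], [0.697, -0.448, 0.06]]
0.09 [[0.681, -0.214, 0.09], [0.675, -0.356, 0.09], [0.672, -0.391, 0.09], [0.68, -0.434, 0.09]]
```

>>> play_rows(motion=[[[-0.038,-0.021,-0.005,0,0,0],[-0.076,-0.042,-0.005,0,0,-2],[-0.114,-0.063,-0.005,0,0,-4],[-0.152,-0.085,-0.005,0,0,-6.5],[-0.19,-0.106,-0.005,0,0,-6.5],[-0.228,-0.127,-0.005,0,0,-6.5],[-0.267,-0.125,-0.005,0,0,-8],[-0.307,-0.12,-0.005,0,0,-10]]], fingers=0.045)

```text
time_s: 16.88
position: [0.4581, -0.0138, 0.2204]
tcp_rot: [[-0.167, 0.986, -0.003], [0.986, 0.167, 0.001], [0.002, -0.003, -1.0]]
force: [1.1, -0.1, -0.3]
opening: 0.518
grasp_force: 0.0
```

```bash
python3 - <<'E'
from h import *
s=bot.read_state(); print(s['position'],s['opening'],s['time_s'])
go([.5,-.2,.2],11); go([.6066,-.3355,.16],11)
E
```

```text
[ 0.45814785 -0.0138149   0.22037086] 0.5182973942927651 16.8833
go [-0.1906, 0.0102, 0.02] [-0.18, -0.1, -1.39] rows 4.6
go [-0.3421, 0.0928, 0.0595] [-0.18, -0.1, -1.39] rows 8.6
```

>>> play_rows(motion=[[[-0.04,0.002,0,0,0,-1.4],[-0.08,0.004,0,0,0,-1.4],[-0.12,0.006,0,0,0,-1.4],[-0.16,0.01,0,0,0,-1.4],[-0.195,0.025,0,0,0,-1.4],[-0.23,0.045,0,0,0,-1.4],[-0.268,0.06,0.01,0,0,-1.4],[-0.3,0.078,0.02,0,0,-1.4]]])

```text
time_s: 17.55
position: [0.5885, -0.2993, 0.2006]
tcp_rot: [[-0.187, 0.982, 0.001], [0.982, 0.187, -0.001], [-0.001, 0.001, -1.0]]
force: [-0.1, -0.9, 0.3]
opening: 0.522
grasp_force: 0.0
```

>>> play_rows(motion=[[[-0.035,0.01,0.02,0,0,0],[-0.042,0.0148,0.04,0,0,0],[-0.042,0.0148,0.04,0,0,0],[-0.042,0.0148,0.04,0,0,0],[-0.042,0.0148,0.04,0,0,0]]])

```text
time_s: 17.97
position: [0.6094, -0.334, 0.1608]
tcp_rot: [[-0.189, 0.982, -0.001], [0.982, 0.189, 0.001], [0.001, -0.001, -1.0]]
force: [-0.3, 0.1, 0.8]
opening: 0.52
grasp_force: 0.0
```

```bash
python3 - <<'E'
from fit import *
c=imaging.capture('wrist'); s=bot.read_state(); print(s['position'],s['opening'],s['time_s'])
for q in finder.outline_of('wrist','wedge')[:2]:
    ys,xs=np.nonzero(q['pixels']); print(q['confidence'],xs.min(),xs.max(),ys.min(),ys.max()); fit(c,q['pixels'],'wedge',[610,-350,11])
go([.6066,-.3355,.06],11); save('w9',c['frame'])
E
```

```text
[ 0.60972525 -0.33410707  0.16176866] 0.5170222409016886 18.0167
go [-0.0005, -0.0036, 0.1023] [0.05, 0.05, -0.11] rows 2.5
```

>>> play_rows(motion=[[[-0.001,-0.0035,0.04,0,0,0],[-0.001,-0.0035,0.08,0,0,0],[-0.001,-0.0035,0.1,0,0,0],[-0.001,-0.0035,0.1,0,0,0],[-0.001,-0.0035,0.1,0,0,0]]])

```text
time_s: 18.48
position: [0.6063, -0.3361, 0.0613]
tcp_rot: [[-0.189, 0.982, -0.001], [0.982, 0.189, 0.001], [0.001, -0.001, -1.0]]
force: [0.7, -0.1, 0.5]
opening: 0.52
grasp_force: 0.0
```

>>> play_rows(motion=[[[0,0,0.012,0,0,0],[0,0,0.024,0,0,0],[0,0,0.024,0,0,0]]])

```text
time_s: 18.73
position: [0.6059, -0.3365, 0.036]
tcp_rot: [[-0.188, 0.982, -0.001], [0.982, 0.188, 0.001], [0.001, -0.001, -1.0]]
force: [-1.1, 0.9, -0.2]
opening: 0.52
grasp_force: 0.0
```

```bash
python3 - <<'E'
from fit import *
c=imaging.capture('wrist'); s=bot.read_state(); print(s['position'],s['force'],s['time_s'])
for q in finder.outline_of('wrist','wedge')[:2]:
    ys,xs=np.nonzero(q['pixels']); print(q['confidence'],xs.min(),xs.max(),ys.min(),ys.max(),len(xs))
print(proj(c,[[.6095-.196*.045+d*.981*.015,-.3505+.981*.045+d*.196*.015,z] for d in(-1,1) for z in (0,.022)]).round())
go([.6066,-.3355,.024],11); save('w10',c['frame'])
E
```

```text
[ 0.6059704  -0.33655454  0.0364528 ] [-1.04543514 -0.0022608   0.62344389] 18.7833
0.63 226 286 182 322 6132
[[228. 184.]
 [225. 197.]
 [283. 184.]
 [286. 196.]]
go [0.0013, 0.0005, 0.013] [-0.01, -0.01, -0.18] rows 0.3
```

>>> play_rows(motion=[[[0.001,0,0.003,0,0,0],[0.001,0,0.006,0,0,0],[0.001,0,0.006,0,0,0]]])

```text
time_s: 19.08
position: [0.606, -0.3359, 0.0305]
tcp_rot: [[-0.188, 0.982, -0.0], [0.982, 0.188, 0.0], [0.0, -0.0, -1.0]]
force: [0.8, -0.4, -1.1]
opening: 0.519
grasp_force: 0.0
```

>>> play_rows(motion=[[[0,0,0.002,0,0,0],[0,0,0.004,0,0,0],[0,0,0.006,0,0,0],[0,0,0.006,0,0,0]]])

```text
time_s: 19.42
position: [0.6059, -0.3358, 0.0243]
tcp_rot: [[-0.188, 0.982, -0.001], [0.982, 0.188, 0.001], [0.001, -0.001, -1.0]]
force: [-0.2, 0.3, 0.2]
opening: 0.517
grasp_force: 0.0
```

No contact. Close.

>>> play_rows(motion=[[[0,0,0,0,0,0],[0,0,0,0,0,0],[0,0,0,0,0,0],[0,0,0,0,0,0],[0,0,0,0,0,0]]], fingers=0.0)

```text
time_s: 19.83
position: [0.6063, -0.3361, 0.0249]
tcp_rot: [[-0.188, 0.982, 0.0], [0.982, 0.188, -0.0], [-0.0, 0.0, -1.0]]
force: [0.4, 0.6, -0.2]
opening: 0.339
grasp_force: 30.0
```

```bash
python3 - <<'E'
from h import *
s=bot.read_state(); print(s['position'],s['opening']*87,s['grasp_force'],s['force'],s['time_s'])
go([.455,.03,.2],8)
E
```

```text
[ 0.60628687 -0.33606966  0.02494367] 29.490917754457104 29.993572309613228 [ 0.43405868  0.61177181 -0.22402277] 19.8333
go [0.3879, -0.0798, -0.1752] [0.01, 0.01, 2.82] rows 10.4
```

>>> play_rows(motion=[[[0,0,-0.04,0,0,0],[0,0,-0.08,0,0,0],[0,0,-0.12,0,0,0],[0.02,-0.005,-0.155,0,0,0],[0.055,-0.012,-0.175,0,0,0],[0.095,-0.02,-0.175,0,0,0],[0.135,-0.028,-0.175,0,0,0],[0.175,-0.036,-0.175,0,0,0]]])

```text
time_s: 20.5
position: [0.5371, -0.1696, 0.2007]
tcp_rot: [[-0.187, 0.982, 0.002], [0.982, 0.187, -0.001], [-0.001, 0.001, -1.0]]
force: [0.9, 0.9, -0.6]
opening: 0.341
grasp_force: 30.0
```

>>> play_rows(motion=[[[0.04,-0.009,0,0,0,0],[0.08,-0.018,0,0,0,0],[0.12,-0.027,0,0,0,0],[0.16,-0.036,0,0,0,1],[0.2,-0.042,0,0,0,2],[0.24,-0.042,0,0,0,4]]])

```text
time_s: 21.0
position: [0.4493, 0.0585, 0.2]
tcp_rot: [[-0.117, 0.993, -0.002], [0.993, 0.117, 0.0], [0.0, -0.002, -1.0]]
force: [0.7, 0.1, -0.7]
opening: 0.34
grasp_force: 30.0
```

```bash
python3 - <<'E'
from h import *
s=bot.read_state(); print(s['position'],s['opening']*87,s['time_s'])
go([.47,.12,.2],2); go([.585,.217,.2],-.6); 
E
```

```text
[0.44928065 0.05848245 0.19995897] 29.614890807364233 21.0
go [0.0587, 0.0278, -0.0001] [-0.09, -0.01, 4.7] rows 1.6
go [0.1416, 0.1533, -0.0002] [-0.09, -0.01, 7.3] rows 5.0
```

>>> play_rows(motion=[[[0.035,0.01,0,0,0,3],[0.065,0.035,0,0,0,5],[0.085,0.07,0,0,0,7.3],[0.11,0.1,0,0,0,7.3],[0.135,0.13,0,0,0,7.3],[0.1416,0.153,0,0,0,7.3],[0.1416,0.153,0.03,0,0,7.3],[0.1416,0.153,0.07,0,0,7.3]]])

```text
time_s: 21.67
position: [0.5919, 0.2177, 0.1329]
tcp_rot: [[0.007, 1.0, 0.012], [1.0, -0.007, 0.002], [0.002, 0.012, -1.0]]
force: [0.2, 0.2, -0.9]
opening: 0.342
grasp_force: 30.0
```

>>> play_rows(motion=[[[0,0,0.04,0,0,0],[0,0,0.055,0,0,0],[0,0,0.055,0,0,0],[0,0,0.055,0,0,0]]])

```text
time_s: 22.0
position: [0.5863, 0.2157, 0.0741]
tcp_rot: [[0.008, 1.0, -0.002], [1.0, -0.008, -0.0], [-0.0, -0.002, -1.0]]
force: [0.4, 0.2, 0.3]
opening: 0.338
grasp_force: 30.0
```

```bash
python3 - <<'E'
from h import *
s=bot.read_state(); print(s['position'],s['force'],s['time_s'])
go([.585,.217,.0365],-.6); 
E
```

```text
[0.58634411 0.21566762 0.07406903] [0.39861724 0.16697512 0.30154534] 22.0
go [0.0013, -0.0013, 0.0376] [-0.11, 0.02, 0.12] rows 0.9
```

>>> play_rows(motion=[[[0.0013,-0.0013,0.005,0,0,0],[0.0013,-0.0013,0.015,0,0,0],[0.0013,-0.0013,0.024,0,0,0],[0.0013,-0.0013,0.03,0,0,0],[0.0013,-0.0013,0.035,0,0,0],[0.0013,-0.0013,0.037,0,0,0],[0.0013,-0.0013,0.037,0,0,0]]])

```text
time_s: 22.58
position: [0.5854, 0.217, 0.0394]
tcp_rot: [[0.008, 1.0, -0.0], [1.0, -0.008, -0.0], [-0.0, -0.0, -1.0]]
force: [-3.2, -0.5, 9.9]
opening: 0.343
grasp_force: 30.0
```

>>> play_rows(motion=[[[0,0,-0.001,0,0,0],[0,0,-0.001,0,0,0],[0,0,-0.001,0,0,0],[0,0,-0.001,0,0,0],[0,0,-0.02,0,0,0],[0,0,-0.05,0,0,0],[0,0,-0.09,0,0,0],[0,0,-0.13,0,0,0]]], fingers=0.045)

```text
time_s: 23.25
position: [0.5845, 0.2168, 0.1677]
tcp_rot: [[0.009, 1.0, -0.004], [1.0, -0.009, -0.001], [-0.001, -0.004, -1.0]]
force: [1.4, -0.1, -0.1]
opening: 0.518
grasp_force: 0.0
```

>>> play_rows(motion=[[[-0.03,0,-0.04,0,0,0],[-0.06,0,-0.05,0,0,0],[-0.06,0,-0.05,0,0,0],[-0.06,0,-0.05,0,0,0]]])

```text
time_s: 23.58
position: [0.5858, 0.1556, 0.2192]
tcp_rot: [[0.011, 1.0, 0.003], [1.0, -0.011, 0.0], [0.0, 0.003, -1.0]]
force: [0.0, 0.8, 0.4]
opening: 0.515
grasp_force: 0.0
```

```bash
python3 - <<'E'
from fit import *
c=imaging.capture('wrist'); s=bot.read_state(); print(s['position'],s['force'],s['opening'],s['time_s'])
np.savez('w11.npz',**{k:np.array(v) for k,v in c.items()})
for q in finder.outline_of('wrist','wedge')[:2]:
    print(q['confidence'],q['pixels'].sum()); 
    for z in(.011,.02): fit(c,q['pixels'],'wedge',[585,202,0],z)
go([.455,.06,.22],0)
save('w11',c['frame'])
E
```

```text
[0.5848507  0.15652702 0.21779348] [-0.01200056  0.38754909 -0.39407633] 0.5173588514046891 23.6333
0.56 3013
wedge [ 5.854e+02  2.036e+02 -4.000e-01] iou 0.943
wedge [ 5.856e+02  2.040e+02 -5.000e-01] iou 0.969
go [-0.0983, -0.1284, -0.0029] [-0.11, -0.02, -0.52] rows 3.9
```

>>> play_rows(motion=[[[-0.02,-0.035,-0.005,0,0,0],[-0.04,-0.07,-0.005,0,0,0],[-0.065,-0.105,-0.005,0,0,0],[-0.1,-0.128,-0.005,0,0,-2],[-0.14,-0.125,-0.005,0,0,-4],[-0.18,-0.12,0,0,0,-6],[-0.215,-0.1,0.02,0,0,-6],[-0.234,-0.085,0.05,0,0,-6]]])

```text
time_s: 24.35
position: [0.5005, -0.0789, 0.1687]
tcp_rot: [[-0.095, 0.995, 0.006], [0.995, 0.095, -0.003], [-0.003, 0.006, -1.0]]
force: [1.1, -0.3, 0.6]
opening: 0.515
grasp_force: 0.0
```

```bash
python3 - <<'E'
from fit import *
c=imaging.capture('wrist'); s=bot.read_state(); print(s['position'],s['force'],s['opening'],s['time_s'])
for q in finder.outline_of('wrist','clamping_square')[:2]:
    print(q['confidence'],q['pixels'].sum()); fit(c,q['pixels'],'clamping_square',[614,-79,5.6])
go([.5877,-.0777,.12],5.6)
E
```

```text
[ 0.50094596 -0.08126141  0.1598026 ] [ 2.26133606 -2.89018343 -5.23696429] 0.5165613041983314 24.4
0.92 4592
clamping_square [614.9 -78.3   4.9] iou 0.914
go [-0.0079, 0.0896, 0.0407] [-0.47, -0.22, -0.27] rows 2.4
```

>>> play_rows(motion=[[[-0.002,0,0.035,0,0,0],[-0.003,0.02,0.045,0,0,0],[-0.004,0.06,0.045,0,0,0],[-0.004,0.086,0.045,0,0,0],[-0.004,0.086,0.045,0,0,0],[-0.004,0.086,0.045,0,0,0]]])

```text
time_s: 24.95
position: [0.5843, -0.07, 0.1219]
tcp_rot: [[-0.099, 0.995, -0.002], [0.995, 0.099, 0.001], [0.001, -0.002, -1.0]]
force: [-1.3, 0.2, 0.4]
opening: 0.517
grasp_force: 0.0
```

```bash
python3 - <<'E'
from fit import *
s=bot.read_state(); print(s['position'],s['force'],s['opening'],s['time_s'])
go([.5877,-.0769,.0315],5.2)
E
```

```text
[ 0.58426807 -0.06998191  0.12192976] [-1.25212394  0.16534191  0.41051449] 0.5173555411122407 24.95
go [-0.0073, 0.0029, 0.0904] [-0.09, -0.05, 0.48] rows 2.2
```

>>> play_rows(motion=[[[-0.007,0.003,0.02,0,0,0.4],[-0.007,0.003,0.045,0,0,0.4],[-0.007,0.003,0.07,0,0,0.4],[-0.007,0.003,0.075,0,0,0.4],[-0.007,0.003,0.075,0,0,0.4]]])

```text
time_s: 25.37
position: [0.5844, -0.077, 0.046]
tcp_rot: [[-0.09, 0.996, -0.007], [0.996, 0.09, 0.002], [0.003, -0.007, -1.0]]
force: [0.6, 0.0, 0.9]
opening: 0.514
grasp_force: 0.0
```

```bash
python3 - <<'E'
from fit import *
s=bot.read_state(); print(s['position'],s['force'],s['opening'],s['time_s'])
go([.5877,-.0769,.0315],5.2)
E
```

```text
[ 0.58437543 -0.07703842  0.04597008] [0.60654561 0.01777671 0.93314591] 0.5136979795749972 25.3667
go [-0.0002, 0.0034, 0.0144] [-0.39, -0.17, -0.05] rows 0.4
```

>>> play_rows(motion=[[[0,0.002,0.003,0,0,0],[0,0.002,0.006,0,0,0],[0,0.002,0.009,0,0,0],[0,0.002,0.009,0,0,0]]])

```text
time_s: 25.7
position: [0.5899, -0.0784, 0.0394]
tcp_rot: [[-0.089, 0.996, 0.001], [0.996, 0.089, -0.0], [-0.0, 0.001, -1.0]]
force: [0.1, -1.2, 0.0]
opening: 0.515
grasp_force: 0.0
```

>>> play_rows(motion=[[[0,0,0.002,0,0,0],[0,0,0.004,0,0,0],[0,0,0.005,0,0,0],[0,0,0.005,0,0,0]]])

```text
time_s: 26.03
position: [0.5895, -0.0784, 0.0336]
tcp_rot: [[-0.089, 0.996, -0.0], [0.996, 0.089, 0.0], [0.0, -0.0, -1.0]]
force: [0.3, 0.7, -0.4]
opening: 0.515
grasp_force: 0.0
```

>>> play_rows(motion=[[[0,-0.0015,0.001,0,0,0],[0,-0.0015,0.002,0,0,0],[0,-0.0015,0.003,0,0,0],[0,-0.0015,0.003,0,0,0]]])

```text
time_s: 26.37
position: [0.588, -0.0786, 0.0306]
tcp_rot: [[-0.089, 0.996, -0.0], [0.996, 0.089, 0.0], [0.0, -0.0, -1.0]]
force: [-0.0, 0.2, -0.5]
opening: 0.517
grasp_force: 0.0
```

>>> play_rows(motion=[[[0,0,0,0,0,0],[0,0,0,0,0,0],[0,0,0,0,0,0],[0,0,0,0,0,0],[0,0,0,0,0,0],[0,0,0,0,0,0]]], fingers=0.0)

```text
time_s: 26.87
position: [0.5882, -0.0785, 0.0309]
tcp_rot: [[-0.089, 0.996, 0.0], [0.996, 0.089, -0.0], [-0.0, 0.0, -1.0]]
force: [0.0, 1.4, -0.3]
opening: 0.29
grasp_force: 30.0
```

```bash
python3 - <<'E'
from fit import *
s=bot.read_state(); print(s['position'],s['force'],s['opening']*87,s['time_s'])
go([.47,-.06,.13],5.2); go([.455,.05,.21],3)
E
```

```text
[ 0.58817514 -0.07854441  0.03086856] [ 0.04609157  1.40173794 -0.33708987] 25.255306350058174 26.8667
go [0.029, -0.116, -0.0991] [0.0, 0.0, -0.08] rows 3.7
go [0.1399, -0.1212, -0.1791] [0.0, 0.0, 2.12] rows 6.2
```

>>> play_rows(motion=[[[0,0,-0.03,0,0,0],[0,0,-0.065,0,0,0],[0,-0.005,-0.095,0,0,0],[0.01,-0.04,-0.1,0,0,0],[0.02,-0.08,-0.105,0,0,0],[0.035,-0.11,-0.125,0,0,1],[0.06,-0.12,-0.155,0,0,2],[0.09,-0.121,-0.179,0,0,2]]])

```text
time_s: 27.53
position: [0.4554, 0.0005, 0.2101]
tcp_rot: [[-0.05, 0.999, -0.006], [0.999, 0.05, 0.001], [0.001, -0.005, -1.0]]
force: [1.7, 0.0, -1.3]
opening: 0.293
grasp_force: 30.0
```

```bash
python3 - <<'E'
from fit import *
s=bot.read_state(); print(s['position'],s['force'],s['opening']*87,s['time_s'])
go([.455,.1,.2],0); go([.46,.3417,.2],-.6)
E
```

```text
[0.45536156 0.00048077 0.21009275] [ 1.67411568  0.02883123 -1.26521493] 25.50886095586116 27.5333
go [0.0994, 0.0047, 0.0102] [-0.32, -0.06, 2.89] rows 2.4
go [0.3405, 0.0219, 0.0104] [-0.32, -0.05, 3.49] rows 8.2
```

>>> play_rows(motion=[[[0.04,0.003,0,0,0,0],[0.08,0.005,0,0,0,1],[0.12,0.008,0,0,0,2],[0.16,0.01,0,0,0,3],[0.2,0.013,0,0,0,3.5],[0.24,0.016,0,0,0,3.5],[0.28,0.018,0,0,0,3.5],[0.315,0.02,0.01,0,0,3.5]]])

```text
time_s: 28.2
position: [0.4629, 0.319, 0.2012]
tcp_rot: [[0.006, 1.0, 0.003], [1.0, -0.006, 0.002], [0.002, 0.003, -1.0]]
force: [0.6, -1.6, -1.5]
opening: 0.292
grasp_force: 30.0
```

>>> play_rows(motion=[[[0.025,0.002,0.02,0,0,0],[0.025,0.002,0.06,0,0,0],[0.025,0.002,0.1,0,0,0],[0.025,0.002,0.115,0,0,0],[0.025,0.002,0.115,0,0,0],[0.025,0.002,0.115,0,0,0]]])

```text
time_s: 28.7
position: [0.4639, 0.3406, 0.0838]
tcp_rot: [[0.007, 1.0, -0.002], [1.0, -0.007, -0.001], [-0.001, -0.002, -1.0]]
force: [0.5, 0.1, -2.0]
opening: 0.294
grasp_force: 30.0
```

```bash
python3 - <<'E'
from fit import *
c=imaging.capture('wrist');s=bot.read_state(); print(s['position'],s['force'],s['opening']*87,s['time_s'])
for q in finder.outline_of('wrist','clamping_square')[:1]:
    print(q['confidence'],q['pixels'].sum()); fit(c,q['pixels'],'clamping_square',[s['position'][0]*1e3+27,s['position'][1]*1e3-2,0],s['position'][2]-.031)
go([.46,.3417,.042],-.6)
E
```

```text
[0.46518219 0.34108329 0.08528103] [ 0.21315532  0.4472299  -0.98432541] 25.758005093797582 28.75
0.6 6200
clamping_square [490.8 338.5  -0.8] iou 0.426
go [0.0003, -0.006, 0.0442] [0.15, -0.07, 0.2] rows 1.1
```

>>> play_rows(motion=[[[0.0005,-0.005,0.01,0,0,0],[0.0005,-0.005,0.02,0,0,0],[0.0005,-0.005,0.025,0,0,0],[0.0005,-0.005,0.025,0,0,0],[0.0005,-0.005,0.025,0,0,0]]])

```text
time_s: 29.22
position: [0.4601, 0.3414, 0.0601]
tcp_rot: [[0.007, 1.0, 0.001], [1.0, -0.007, 0.0], [0.0, 0.001, -1.0]]
force: [0.1, 0.6, -1.6]
opening: 0.294
grasp_force: 30.0
```

```bash
python3 - <<'E'
from fit import *
s=bot.read_state(); print(s['position'],s['force'],s['time_s']); go([.46,.3417,.042],-.6)
E
```

```text
[0.46006735 0.34141117 0.06011628] [ 0.07610207  0.61927935 -1.58466096] 29.2167
go [0.0003, -0.0001, 0.0181] [0.03, -0.01, 0.21] rows 0.4
```

>>> play_rows(motion=[[[0,0,0.005,0,0,0.2],[0,0,0.01,0,0,0.2],[0,0,0.015,0,0,0.2],[0,0,0.018,0,0,0.2],[0,0,0.018,0,0,0.2]]])

```text
time_s: 29.63
position: [0.46, 0.3416, 0.0451]
tcp_rot: [[0.01, 1.0, 0.001], [1.0, -0.01, 0.0], [0.0, 0.001, -1.0]]
force: [-4.2, -2.2, 22.9]
opening: 0.293
grasp_force: 30.0
```

>>> play_rows(motion=[[[0,0,-0.003,0,0,0],[0,0,-0.003,0,0,0],[0,0,-0.003,0,0,0],[0,0,-0.003,0,0,0],[0,0,-0.02,0,0,0],[0,0,-0.05,0,0,0],[0,0,-0.09,0,0,0],[0,0,-0.13,0,0,0]]], fingers=0.045)

```text
time_s: 30.3
position: [0.4586, 0.3408, 0.1714]
tcp_rot: [[0.01, 1.0, -0.004], [1.0, -0.01, -0.002], [-0.002, -0.004, -1.0]]
force: [1.1, 1.3, 0.3]
opening: 0.513
grasp_force: 0.0
```

>>> play_rows(motion=[[[-0.03,0.03,-0.04,0,0,0],[-0.07,0.05,-0.08,0,0,0],[-0.09,0.06,-0.12,0,0,0],[-0.09,0.06,-0.13,0,0,0],[-0.09,0.06,-0.13,0,0,0],[-0.09,0.06,-0.13,0,0,0]]])

```text
time_s: 30.8
position: [0.521, 0.25, 0.3042]
tcp_rot: [[0.013, 1.0, 0.006], [1.0, -0.013, 0.001], [0.002, 0.006, -1.0]]
force: [-0.5, 0.3, -0.5]
opening: 0.517
grasp_force: 0.0
```

```bash
python3 - <<'E'
from fit import *
c=imaging.capture('wrist');s=bot.read_state(); print(s['position'],s['force'],s['opening']*87,s['time_s'])
np.savez('w12.npz',**{k:np.array(v) for k,v in c.items()})
for k,x0 in(('clamping_square',[487,339,0]),('wedge',[585,202,0])):
    for q in finder.outline_of('wrist',k)[:1]: print(q['confidence'],q['pixels'].sum()); fit(c,q['pixels'],k,x0,.011)
save('w12',rect(c,.41,.67,.12,.43,.02,.00045))
E
```

```text
[0.51900318 0.25044209 0.30191017] [-1.29070877  0.34281618 -0.71451495] 45.03362500644644 30.85
0.63 2777
clamping_square [487.6 339.3  -0.7] iou 0.971
0.73 1590
wedge [ 5.868e+02  2.022e+02 -4.000e-01] iou 0.964
```

View pics/w12.png

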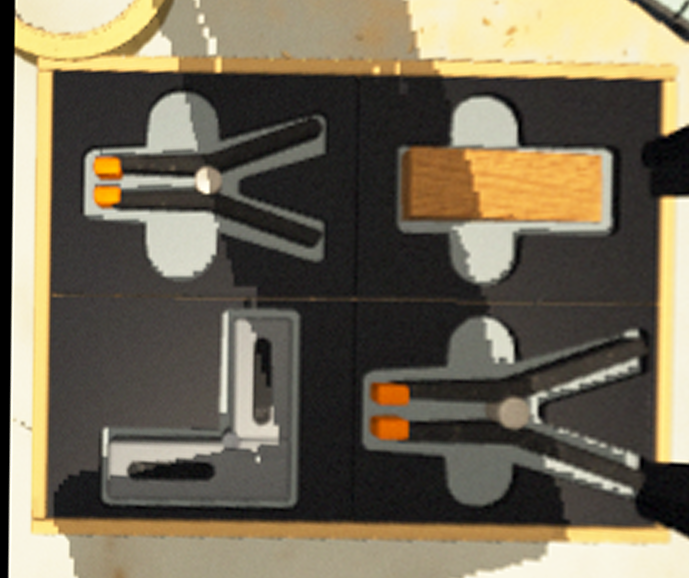

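```bash
python3 - <<'E'
from h import *
print(bot.hand_in())
E
```

```text
the job is handed in; nothing more can be done
None
```

I put both clamps, the wedge and the square in their own cut-outs, flat and released in the last picture, never touched the sanding block or wooden block, and handed the job in at about 31 s. The large clamp sits about 3 mm off-centre in its cut-out, within the 5 mm clearance.

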